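# Pack the dresser-top keepsakes into a storage box and close its flaps

### The arm

A 6-joint arm with a two-finger parallel gripper is mounted at the origin on the work surface. World frame = base frame: x ahead of the robot, y to its left, z up, the work surface at z = 0. Lengths are in mm, angles in rad, forces in N, time in s.
With the tool pointing down it reaches from about 350 to 775 mm from the base axis. Payload 7.3 kg.
Tool frame: the origin (TCP) lies midway between the tips of the shut fingers; the grasp point (between the pads) lies 19 mm behind it; z points along the fingers, y is the line along which they close (so a half turn about z gives the same grasp; the last joint's range is limited). The gripper opens to 92 mm and grips with 3 to 60 N. Pads are 19 mm wide; open, the fingers measure 130 mm over their backs; the gripper's body (75 mm by 190 mm) begins 47 mm behind the grasp point.
Start: joints at [-1.282, 0.342, 1.524, -0, 1.275, -0.146], TCP at [221.169, -476.161, 226.741] pointing down, gripper open.
Joint ranges: [-2.53, 2.53], [-0.77, 2.02], [0.04, 2.7], [-1, 4.14], [0.28, 2.66], [-3.11, 3.11]. Speed limits (rad/s): [2.57, 2.57, 3.14, 3.14, 3.14, 3.14].

### API

Orientations are given as [roll, pitch, yaw] about the fixed x, y, z axes, in that order (R = Rz(yaw) Ry(pitch) Rx(roll)).
In Python, from plant import bot gives the robot as it stands.
- The arm moves only by the tool servo_tool, never from a script. Its argument "deltas" is a list of rows, each a list of 2 entries, a list of its own where there are three numbers: the shift along the tool's x, y, z in m, then the turn, a rotation vector about the tool's x, y, z in degrees. A call has 1 to 20 rows; each row shifts and turns the commanded pose from where the row before left it, along the tool's axes as they then stand; what a row does not reach is not made up. A row lasts 1/8 s, in which the tool goes at most 62.5 mm and 10.7 degrees, less where a joint would pass 70% of its speed; a pose out of reach is approached as far as the arm can. A call with a gripper value outside its range is refused whole. "fingers" is the opening, from 0 (shut) to 1 (fully open), set as the call begins (left out, the last holds). The fingers move at their own pace and stop on an object; the grip force is fixed at half the most. Time passes only in rows, so rows that do not move let the fingers close. It gives the time, the measured TCP pose, the force, the opening and the grip force at its end, in the units of the state.
- bot.get_obs(): the state, without advancing time (a new reading comes with each control period).
- bot.capture(name): name is "side" or "top" or "wrist"; returns the picture (384x512x3 uint8, red, green, blue); there is no depth.
- bot.camera_model(name): a dict with "mtx" (3x3 intrinsics, pixels), "dist" ([k1, k2, p1, p2, k3] as OpenCV has them; the pictures are not rectified), "xyz" and "rotation" of the camera in the world. Camera axes: x right, y down, z forward; pixel columns grow to the right and rows downward; lengths in mm; the calibration is good to about 2 mm. A picture is of the moment at which its call begins: read the wrist's pose just before it. camera_model takes no time and is no camera call; for the wrist camera it gives the pose at the moment of the call.
- bot.close_job(): hands the job in; it is judged then, once.
The state is a dict: "time": time; "joint_positions": joint angles; "dq": joint speeds; "tau": joint torques, N m; "tool_pos": TCP position; "tcp_rot": TCP orientation; "contact_force": force on the tool from outside, world axes, zero at the start; "moment": the same for the moment, N m; "grip_width": finger opening in mm; "finger_force": force on a finger pad.
Only numpy, scipy, OpenCV 4.12 (cv2) and the standard library are available. Lean on these libraries where they do the work, as an engineer would, in place of code of your own. Each camera call takes 0.05 s, during which the arm holds its last target. There are 200 camera calls.

### The job

Pack the grey watch stand and the gold-capped oval bottle into the storage box beside the incense holder, all three standing upright in a row on the box's floor, the bottle cap up so that it cannot leak, and lower them in without dropping them. Then close the box: fold the plain flap fully down first, and after it the gold-edged flap over it. Leave the other things on the dresser where they are.

Things in the scene. Friction and masses are not known exactly. Their poses are not given: they have to be found in the camera images.
- carton: Brown board storage box with a gold band, fixed, outside 100 (x) x 142 (y) mm, walls and floor 4 mm, inside 92 x 134 x 104 deep. Origin: centre of its underside, z up. Rim 108 mm up; the far (+x) wall and end walls near it 112. Lid flaps on the near (-x) and far (+x) long walls, none on the end (y) walls. Inside it is 8 mm longer than the three packed things together (44 + 38 + 44 along y).
- carton_floor (a point): Centre of the box's inner floor, 4 mm above the box's origin.
- flap_plain (a joint): Plain brown flap hinged on the near (-x) wall, 54 mm from hinge to free edge, 140 mm along y, 4 mm thick. 0 = shut, flat on the rim, 108 to 112 mm above the box's origin; pi/2 = straight up; starts folded outwards at 2.0 to 2.5; stop at 2.7. The stiff crease (0.02 N m) stays wherever it is left, no spring.
- plain_edge (a point): Middle of the free edge of the plain flap.
- plain_hinge (a point): Middle of the plain flap's hinge line, at (-50, 0, 108) mm in the box's frame.
- flap_gold (a joint): Flap with a gold strip on its free edge, hinged on the far (+x) wall, 62 mm from hinge to free edge, 140 mm along y, 4 mm thick. 0 = shut, 112 to 116 mm above the box's origin, its edge overlapping the plain flap; pi/2 = straight up; starts folded outwards at 2.0 to 2.5; stop at 2.7; same stiff crease.
- gold_edge (a point): Middle of the free edge of the gold-edged flap.
- gold_hinge (a point): Middle of the gold-edged flap's hinge line, at (50, 0, 112) mm in the box's frame.
- tray: Round mirror tray, 300 mm across, 10 mm thick, flat, gold edge, fixed to the dresser. Origin: centre of its underside; its top is 10 mm above it. The things on it are gathered on its left (+y) half; the right half is free.
- bottle: Rose oval bottle, gold cap, about 280 g, 100 mm tall. Origin: centre of its foot; z foot to cap, x width, y thickness. Body 58 (x) x 38 (y) mm up to 64, ends flattened (14 mm wide flats) at x = +-29; shoulder 46 x 28 to 70; square cap 28 x 28 from 70 to 100. Starts lying on its broad side on the tray (z level, y vertical), cap pointing to the tray's right; origin then 19 mm above the tray.
- watch_stand: Hard dark grey silicone watch stand standing on the tray, about 220 g. Origin: centre of its underside, z up. Base 86 (x) x 44 (y) x 14 mm; in its middle a post 20 mm thick (x) and 34 mm wide (y) with a round head of radius 17 mm centred 83 mm up, 100 mm high in all.
- incense: Green ceramic incense holder, a rounded block 82 (x) x 44 (y) x 52 mm with a small knob to 60 mm, about 220 g, already standing in the box at its -y end, within about 2 mm of the end wall. Origin: centre of its underside, z up.
- canister: Bystander on the tray: green-tinted glass cylinder with a hinged steel flip-top lid, 62 mm across, 82 mm tall. Origin: centre of its underside.
- candle: Bystander: cream candle jar with a wooden lid, 74 mm across, 80 mm tall. Origin: centre of its underside.
- cream_jar: Bystander: small blue cream jar with a white cap, 54 mm across, 45 mm tall. Origin: centre of its underside.
- ring_dish: Bystander: white ring dish, 90 mm across, 25 mm tall. Origin: centre of its underside.
- atomiser: Bystander: slim amber perfume atomiser, 36 mm across, 95 mm tall. Origin: centre of its underside.
- hairbrush: Bystander: dark wooden hairbrush lying along its x, 195 mm long, 56 mm wide, 28 mm high. Origin: near its middle, underside.
Not all that is in view belongs to the job. What is shaped like the watch_stand but blue or purple is not meant.

How it is judged:
By the outcome, as a careful person would: the job done as asked, in the order asked, and still so for the second after the job is handed in, with the robot touching nothing.
It also fails if it takes over 72 s, if anything falls off the work surface, if the arm or the gripper's body presses on something with over 40 N, if the wrist force passes 120 N, or if a joint passes its speed limit or range.

## Working session

There is one attempt and no reset: what is moved stays moved. The work goes in short steps, Python scripts to look and compute and a tool call to move; the robot and the scene stay as the last step left them, time stands still between calls to the robot, and variables do not carry over. Pictures are saved under pics/ and viewed, at most 10 in all, crops included, and the job is handed in when it is done.

Besides the shell and the picture viewer there is one more tool, called after "Request:" as name(argument=value, ...) on one line, values as JSON. servo_tool: Moves the arm, as the interface text tells. Its arguments: {"type":"object","properties":{"deltas":{"type":"array"},"fingers":{"type":"number"}},"required":["deltas"]}

```bash
mkdir -p pics; ls; cat > h.py <<'E'
import numpy as np, cv2
from plant import bot
def snap(n,f):
    im=bot.capture(n); cv2.imwrite('pics/'+f,im[:,:,::-1]); return im
def cam(n):
    c=bot.camera_model(n); R=np.array(c['rotation'],float)
    if R.shape!=(3,3):
        from scipy.spatial.transform import Rotation as Ro
        R=Ro.from_euler('xyz',R).as_matrix()
    return np.array(c['mtx'],float),np.array(c['dist'],float),np.array(c['xyz'],float),R
def ray(c,px,z):
    K,d,t,R=c
    u=cv2.undistortPoints(np.array([[px]],float),K,d)[0,0]
    v=R@np.array([u[0],u[1],1]); return t+v*(z-t[2])/v[2]
def proj(c,P):
    K,d,t,R=c
    P=(np.atleast_2d(P)-t)@R
    return cv2.projectPoints(P.reshape(-1,1,3),np.zeros(3),np.zeros(3),K,d)[0][:,0]
E
python3 - <<'E'
from h import *
a=snap('top','t0.png');b=snap('side','s0.png')
big=np.vstack([a,b])
for n in('top','side','wrist'): print(n,bot.camera_model(n))
print(bot.get_obs())
E
```

```text
pics
top {'mtx': array([[381.72059278,   0.        , 258.66789523],
       [  0.        , 381.72059278, 199.58415219],
       [  0.        ,   0.        ,   1.        ]]), 'dist': array([-0.10101566,  0.        ,  0.        ,  0.        ,  0.        ]), 'xyz': array([ 390.61177586,  104.14235836, 1304.35984301]), 'rotation': array([-3.02222958, -0.00847934, -1.58149671])}
side {'mtx': array([[389.39135103,   0.        , 262.85666612],
       [  0.        , 389.39135103, 193.69578396],
       [  0.        ,   0.        ,   1.        ]]), 'dist': array([-0.03593129,  0.        ,  0.        ,  0.        ,  0.        ]), 'xyz': array([ 510.12899296,  819.55989206, 1002.4450727 ]), 'rotation': array([-2.47131308, -0.00743165, -3.10564096])}
wrist {'mtx': array([[265.35755865,   0.        , 251.43935963],
       [  0.        , 265.35755865, 192.52042261],
       [  0.        ,   0.        ,   1.        ]]), 'dist': array([0.01887373, 0.        , 0.        , 0.        , 0.        ]), 'xyz': array([ 288.79942023, -446.16439518,  384.46490124]), 'rotation': array([ 2.86911566e+00,  1.71542479e-03, -1.13579823e+00])}
{'time': 0.1, 'joint_positions': array([-1.28196985e+00,  3.42615382e-01,  1.52488560e+00,  1.00230898e-05,
        1.27537728e+00, -1.45977696e-01]), 'dq': array([ 0.00032579, -0.00124891, -0.00201435,  0.00132772, -0.00054746,
        0.00067551]), 'tau': array([ 1.13734426e-03, -4.32004237e+01, -2.44694549e+01,  7.20122340e-02,
        5.26709540e-02, -5.77289939e-05]), 'tool_pos': array([ 221.08318351, -475.80586783,  226.14652801]), 'tcp_rot': array([-3.14032211e+00, -1.96487837e-04,  4.34801125e-01]), 'contact_force': array([-0.38278693, -0.58766798,  0.77549076]), 'moment': array([-0.02427227,  0.00901866,  0.0068213 ]), 'finger_force': 0.0, 'grip_width': 91.6304273242571}
```

View pics/t0.png

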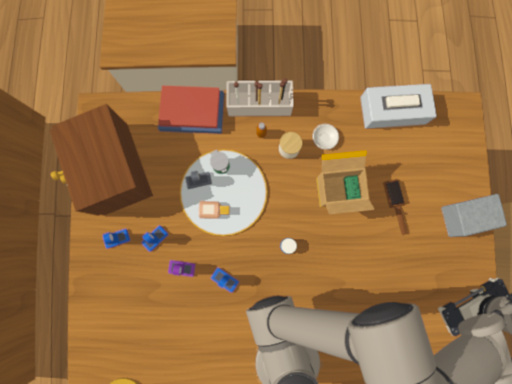

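View pics/s0.png

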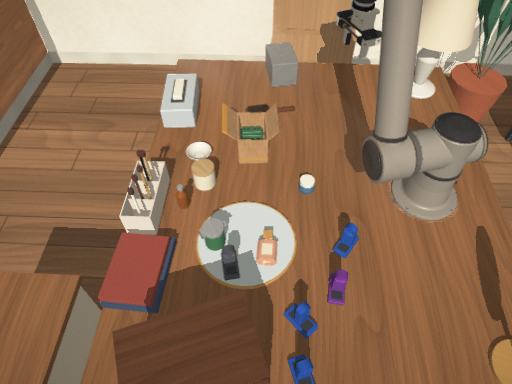

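The top view shows +x up and +y left. The carton is near (345,188), the tray at (224,192) with the dark stand at (198,180), and the bottle at (212,210) with its cap to the right. I'll enlarge these for accurate fitting.

```bash
python3 - <<'E'
from h import *
a=cv2.imread('pics/t0.png');b=cv2.imread('pics/s0.png')
def crop(im,x,y,w=100,h=75): return cv2.resize(im[y:y+h,x:x+w],(400,300),interpolation=cv2.INTER_CUBIC)
big=np.vstack([np.hstack([crop(a,175,148),crop(a,300,145)]),np.hstack([crop(b,195,200),crop(b,200,95)])])
cv2.imwrite('pics/c0.png',big)
c=cam('top')
for n,p,z in[('tray',(224,192),10),('trayL',(181,192),10),('trayR',(267.5,192),10),('box',(345,188),108)]: print(n,ray(c,p,z).round(1))
E
```

```text
tray [573.  209.9  10. ]
trayL [574.5 357.8  10. ]
trayR [571.6  61.   10. ]
box [ 568.5 -183.5  108. ]
```

View pics/c0.png

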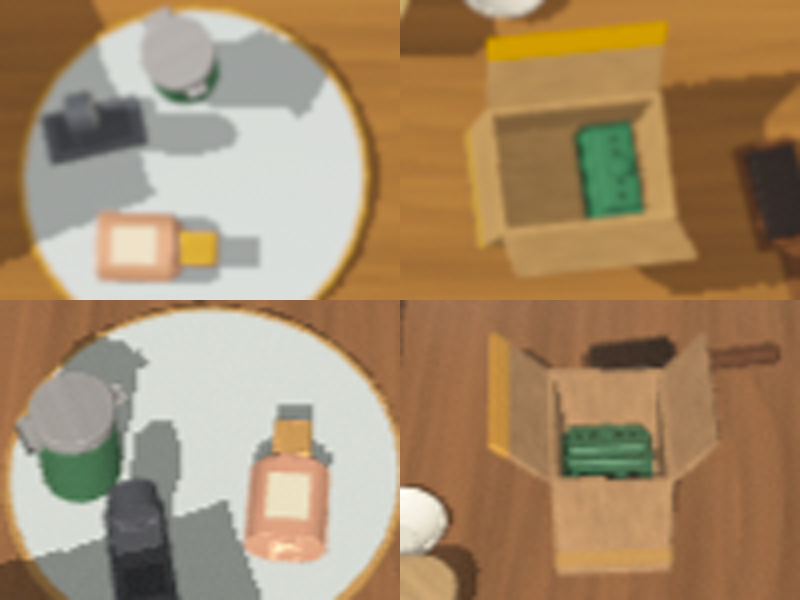

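The crops show the carton rim corners, the stand base and the bottle clearly. Next I fit poses from these points and check wrist-joint feasibility for tilting the bottle.

```bash
cat >> h.py <<'E'
from scipy.spatial.transform import Rotation as Ro
from scipy.optimize import least_squares
C=Ro.from_euler('y',-np.pi)*Ro.from_euler('z',np.pi/2)*Ro.from_euler('x',np.pi)
def wrist(R,j1,s):
    M=((Ro.from_euler('z',j1)*Ro.from_euler('y',s)).inv()*R*C.inv()).as_matrix()
    j5=np.arctan2(np.hypot(M[0,2],M[1,2]),M[2,2]); return np.arctan2(M[1,2],M[0,2]),j5,np.arctan2(M[2,1],-M[2,0])
E
python3 - <<'E'
from h import *
T=cam('top');S=cam('side')
def tr(p): return (300+(p[0]-400)/4-.4,145+p[1]/4-.4)
def tl(p): return (175+p[0]/4-.4,148+p[1]/4-.4)
def sr(p): return (200+(p[0]-400)/4-.4,95+(p[1]-300)/4-.4)
def sl(p): return (195+p[0]/4-.4,200+(p[1]-300)/4-.4)
obs=[(T,tr((497,113)),(46,67,112)),(T,tr((660,92)),(46,-67,112)),(T,tr((674,217)),(-46,-67,108)),(T,tr((511,230)),(-46,67,108)),
 (S,sr((672,568)),(-50,71,0)),(S,sr((555,572)),(50,71,0)),(S,sr((672,480)),(-50,71,108)),(S,sr((553,479)),(50,71,112))]
def res(q):
    r=[]
    for c,p,P in obs:
        W=Ro.from_euler('z',q[2]).apply(P)+[q[0],q[1],0]; r+=list(proj(c,W)[0]-p)
    return r
f=least_squares(res,[568,-183,.08],loss='soft_l1'); print('box',f.x.round(3),np.round(f.fun.reshape(-1,2) if 0 else res(f.x),1))
for n,c,p,z in [('base',T,tl((45,127)),24),('base',T,tl((143,98)),24),('base',T,tl((147,145)),24),('base',T,tl((52,163)),24),
 ('botfoot',T,tl((97,246)),29),('body end',T,tl((178,247)),29),('capend',T,tl((217,249)),29),('botfootS',S,sl((285,555)),29),('capS',S,sl((295,420)),38),
 ('candle',T,(291,140),80),('canister',T,tl((178,52)),85),('jar',T,(289,245),45),('dish',T,(326,136),25),('blue',T,(225,280),50),('brushtop',T,(394,185),28)]:
    print(n,ray(c,p,z).round(0))
for al in (30,45):
  a=np.radians(al)
  c=np.array([0,-1,0]);zz=np.array([0,0,1])
  for cu in (1,-1):
    z=-np.cos(a)*zz-np.sin(a)*c; x=cu*(-np.sin(a)*zz+np.cos(a)*c)
    R=Ro.from_matrix(np.c_[x,np.cross(z,x),z])
    for s in (1.5,1.9,2.3): print('pick',al,cu,s,np.round(wrist(R,.25,s),2))
    for hd in (-90,-45,0,90):
      h=np.array([np.cos(np.radians(hd)),np.sin(np.radians(hd)),0])
      z=np.cos(a)*h-np.sin(a)*zz; x=cu*(np.sin(a)*h+np.cos(a)*zz)
      R=Ro.from_matrix(np.c_[x,np.cross(z,x),z])
      print('  place',al,cu,hd,[np.round(wrist(R,.3,s),2) for s in (1.5,1.9)])
E
```

```text
box [ 5.76804e+02 -1.86257e+02  8.90000e-02] [-0.2  0.2  0.   1.6  0.  -1.2 -0.5 -0.4 -0.3 -0.1  0.5 -0.1  0.3 -0.5
 -0.3 -0.2]
base [616. 339.  24.]
base [640. 255.  24.]
base [599. 252.  24.]
base [585. 333.  24.]
botfoot [513. 293.  29.]
body end [512. 225.  29.]
capend [510. 192.  29.]
botfootS [513. 296.  29.]
capS [509. 189.  38.]
candle [735. -17.  80.]
canister [666. 220.  85.]
jar [390.  -6.  45.]
dish [ 764. -144.   25.]
blue [279. 204.  50.]
brushtop [ 590. -374.   28.]
pick 30 1 1.5 [ 0.51  1.51 -2.89]
pick 30 1 1.9 [ 0.56  1.16 -3.1 ]
pick 30 1 2.3 [0.71 0.84 2.91]
  place 30 1 -90 [array([-1.04,  1.87, -3.05]), array([-0.98,  1.65, -2.71])]
  place 30 1 -45 [array([-0.97,  1.19,  2.82]), array([-1.15,  1.  , -3.07])]
  place 30 1 0 [array([-0.43,  0.66,  2.07]), array([-0.89,  0.33,  2.59])]
  place 30 1 90 [array([1.01, 1.35, 0.22]), array([ 1.13,  1.16, -0.15])]
pick 30 -1 1.5 [0.51 1.51 0.25]
pick 30 -1 1.9 [0.56 1.16 0.04]
pick 30 -1 2.3 [ 0.71  0.84 -0.24]
  place 30 -1 -90 [array([-1.04,  1.87,  0.09]), array([-0.98,  1.65,  0.43])]
  place 30 -1 -45 [array([-0.97
[... 313 characters left out ...]
[array([-0.77,  1.83, -2.98]), array([-0.74,  1.54, -2.7 ])]
  place 45 1 -45 [array([-0.71,  1.29,  2.74]), array([-0.84,  1.  ,  3.04])]
  place 45 1 0 [array([-0.27,  0.9 ,  1.96]), array([-0.43,  0.52,  2.17])]
  place 45 1 90 [array([0.75, 1.41, 0.26]), array([ 0.84,  1.13, -0.03])]
pick 45 -1 1.5 [0.76 1.45 0.23]
pick 45 -1 1.9 [ 0.84  1.17 -0.07]
pick 45 -1 2.3 [ 1.03  0.93 -0.44]
  place 45 -1 -90 [array([-0.77,  1.83,  0.16]), array([-0.74,  1.54,  0.44])]
  place 45 -1 -45 [array([-0.71,  1.29, -0.41]), array([-0.84,  1.  , -0.1 ])]
  place 45 -1 0 [array([-0.27,  0.9 , -1.18]), array([-0.43,  0.52, -0.97])]
  place 45 -1 90 [array([ 0.75,  1.41, -2.88]), array([0.84, 1.13, 3.11])]
```

Fits agree with the given sizes: bottle length ~103, stand base ~85, box residuals ≤1.6 px. Plan:

- Tilt the bottle upright with a leaning grasp (45° to −45°), with the wrist within its limits.
- Regrasp it from above.

Now I'll move so the wrist camera can see the box.

```bash
cat >> h.py <<'E'
def pose():
    o=bot.get_obs(); return o['tool_pos'],Ro.from_euler('xyz',o['tcp_rot'])
def down(yawdeg): return Ro.from_euler('z',yawdeg,degrees=True)*Ro.from_euler('x',np.pi)
def plan(p1,R1,n,p0=None,R0=None):
    """constant row, n times, from (p0,R0) to (p1,R1)"""
    if p0 is None: p0,R0=pose()
    w=(R0.inv()*R1).as_rotvec(); A=sum(Ro.from_rotvec(w*k/n).as_matrix() for k in range(n))
    d=np.linalg.solve(A,R0.inv().apply(np.array(p1)-p0))
    print(n,'x',[[float(v) for v in (d/1000).round(4)],[float(v) for v in np.degrees(w/n).round(2)]],'|d|%.0f |w|%.1f'%(np.linalg.norm(d),np.degrees(np.linalg.norm(w)/n)))
    return np.array(p1,float),R1
E
python3 - <<'E'
from h import *
plan((577,-235,300),down(95.1),9)
E
```

```text
9 x [[0.0471, 0.0191, -0.0082], [-0.01, -0.01, -7.8]] |d|51 |w|7.8
```

Request:
servo_tool(deltas=[[[0.0471,0.0191,-0.0082],[0,0,-7.8]],[[0.0471,0.0191,-0.0082],[0,0,-7.8]],[[0.0471,0.0191,-0.0082],[0,0,-7.8]],[[0.0471,0.0191,-0.0082],[0,0,-7.8]],[[0.0471,0.0191,-0.0082],[0,0,-7.8]],[[0.0471,0.0191,-0.0082],[0,0,-7.8]],[[0.0471,0.0191,-0.0082],[0,0,-7.8]],[[0.0471,0.0191,-0.0082],[0,0,-7.8]],[[0.0471,0.0191,-0.0082],[0,0,-7.8]],[[0,0,0],[0,0,0]],[[0,0,0],[0,0,0]]])

```text
time: 1.48
tool_pos: [576.9, -235.8, 300.0]
tcp_rot: [-3.14, 0.0, 1.659]
contact_force: [-0.8, 0.0, -0.2]
grip_width: 91.8
finger_force: 0.0
```

```bash
python3 - <<'E'
from h import *
import pickle
c=cam('wrist');snap('wrist','w_box.png');pickle.dump(c,open('w_box.pkl','wb'))
print(c[2:])
plan((560,190,300),down(95.1),8)
E
```

```text
(array([ 572.30103764, -164.11384844,  458.30978775]), array([[ 9.96058220e-01,  8.54160073e-02,  2.39192102e-02],
       [ 8.87018758e-02, -9.59124328e-01, -2.68723837e-01],
       [-1.18208362e-05,  2.69786265e-01, -9.62920231e-01]]))
8 x [[0.0533, 0.0026, -0.0], [-0.01, -0.0, -0.01]] |d|53 |w|0.0
```

Request:
servo_tool(deltas=[[[0.0533,0.0026,0],[0,0,0]],[[0.0533,0.0026,0],[0,0,0]],[[0.0533,0.0026,0],[0,0,0]],[[0.0533,0.0026,0],[0,0,0]],[[0.0533,0.0026,0],[0,0,0]],[[0.0533,0.0026,0],[0,0,0]],[[0.0533,0.0026,0],[0,0,0]],[[0.0533,0.0026,0],[0,0,0]],[[0,0,0],[0,0,0]],[[0,0,0],[0,0,0]]])

```text
time: 2.78
tool_pos: [560.2, 189.5, 300.1]
tcp_rot: [-3.141, 0.001, 1.658]
contact_force: [0.2, -1.4, 0.6]
grip_width: 91.3
finger_force: 0.0
```

```bash
python3 - <<'E'
from h import *
import pickle
c=cam('wrist');b=snap('wrist','w_tray.png')[:,:,::-1];pickle.dump(c,open('w_tray.pkl','wb'))
a=cv2.imread('pics/w_box.png')
print(c[2:])
r=lambda im:cv2.resize(im,(400,300),interpolation=cv2.INTER_AREA)
# crop both to 260 rows: show 400x600 -> use width 800 with full-res 400 px wide centre crops
cv2.imwrite('pics/v1.png',np.hstack([a[:,56:456],b[:,56:456]]))
E
```

```text
(array([555.55791423, 261.31766703, 458.35307085]), array([[ 9.96144345e-01,  8.43600782e-02,  2.40794860e-02],
       [ 8.77286689e-02, -9.58985551e-01, -2.69537368e-01],
       [ 3.53685658e-04,  2.70610586e-01, -9.62688831e-01]]))
```

View pics/v1.png

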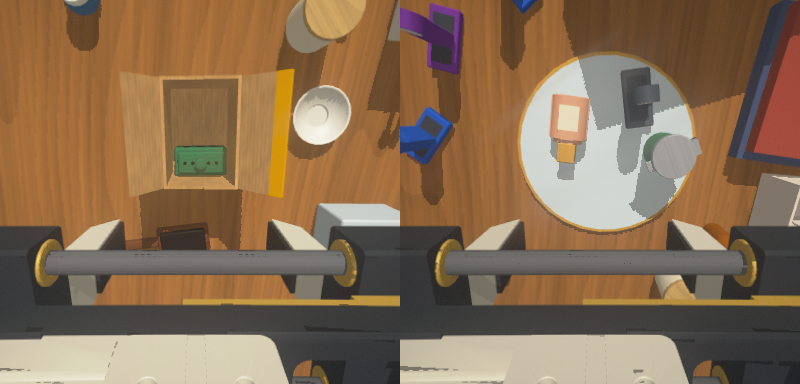

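Left half shows the box with rim corners near (163,78), (240,78), (240,187), (163,187) and the incense at (200,160). Right half shows the bottle at (568,125), the grey stand at (637,97) and the canister at (672,155). I'll zoom in for accurate corners.

```bash
python3 - <<'E'
import cv2,numpy as np
a=cv2.imread('pics/v1.png')[66:200]
z=np.hstack([a[:,152:252],a[:,547:592],a[:,612:667]])
cv2.imwrite('pics/v2.png',cv2.resize(z,None,fx=4,fy=4,interpolation=cv2.INTER_CUBIC))
E
```

```text
(no output)
```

View pics/v2.png

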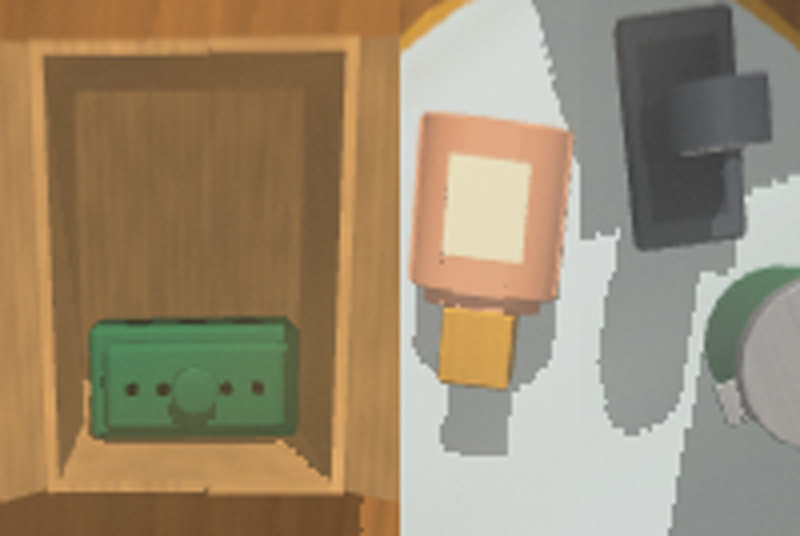

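Zoom shows: box inner rim corners (45,56), (345,52), (333,485), (60,483); bottle body corners (422,112), (573,130), (557,300), (412,287) with cap (442,308)–(508,388); stand base corners (617,18), (728,5), (745,240), (633,248).

```bash
python3 - <<'E'
from h import *
import pickle
B=pickle.load(open('w_box.pkl','rb'));W=pickle.load(open('w_tray.pkl','rb'))
pb=lambda u,v:(152+u/4-.375+56,66+v/4-.375)
pt=lambda u,v:(547+(u-400)/4-.375-344,66+v/4-.375)
ps=lambda u,v:(612+(u-580)/4-.375-344,66+v/4-.375)
o=[((45,56),(-46,67,108)),((345,52),(46,67,112)),((333,485),(46,-67,112)),((60,483),(-46,-67,108)),((76,92),(-46,67,4)),((303,90),(46,67,4))]
def res(q): return np.concatenate([proj(B,Ro.from_euler('z',q[2]).apply(P)+[q[0],q[1],0])[0]-pb(*p) for p,P in o])
f=least_squares(res,[577,-186,.09],loss='soft_l1');q=f.x;print('box',q.round(3),np.degrees(q[2]).round(2),res(q).round(1))
loc=lambda P:Ro.from_euler('z',-q[2]).apply(np.array(P)-[q[0],q[1],0]).round(1)
for p,z in[((93,322),50),((297,320),50),((195,390),64),((95,436),56),((293,436),56)]: print('inc local',loc(ray(B,pb(*p),z)))
for n,p,z in[('footL',(422,112),29),('footR',(573,130),29),('shR',(557,300),29),('shL',(412,287),29),('c1',(442,308),43),('c2',(517,313),43),('c3',(508,388),43),('c4',(440,382),43)]: print(n,ray(W,pt(*p),z).round(1))
for n,p,z in[('TL',(617,18),20),('TR',(728,5),24),('BR',(745,240),24),('BL',(633,248),20),('head',(668,83),105),('head',(765,75),105),('head',(770,140),105),('head',(683,153),105)]: print(n,ray(W,ps(*p),z).round(1))
E
```

```text
box [ 5.80496e+02 -1.85307e+02  9.70000e-02] 5.55 [-0.4  0.2  0.5  0.  -0.2 -0.5  0.  -0.2 -0.4  0.2  0.5  0.2]
inc local [-37.7 -18.9  50. ]
inc local [ 39.9 -18.8  50. ]
inc local [  0.8 -43.   64. ]
inc local [-37.8 -61.9  56. ]
inc local [ 38.7 -62.5  56. ]
footL [487.2 290.6  29. ]
footR [544.7 289.3  29. ]
shR [543.6 225.3  29. ]
shL [486.  225.2  29. ]
c1 [500.1 219.5  43. ]
c2 [529.  220.2  43. ]
c3 [527.4 190.7  43. ]
c4 [500.6 190.8  43. ]
TL [588.  333.6  20. ]
TR [628.5 340.9  24. ]
BR [647.4 257.4  24. ]
BL [604.1 250.4  20. ]
head [599.6 302.7 105. ]
head [629.1 307.5 105. ]
head [633.6 288.9 105. ]
head [606.9 282.7 105. ]
```

Measurements check against the sizes (bottle 100 x 57.5, stand 85 long, box residuals ≤0.5 px). Next come the leaning grasp on the bottle, the tilt and the set-down.

```bash
cat >> h.py <<'E'
def lean(c,al):
    "pick: c=cap direction (unit, level); al deg; camera on the high side"
    a=np.radians(al);zz=np.array([0,0,1.]);z=-np.cos(a)*zz-np.sin(a)*c;x=np.sin(a)*zz-np.cos(a)*c
    return Ro.from_matrix(np.c_[x,np.cross(z,x),z])
E
python3 - <<'E'
from h import *
c=np.array([-.019,-1,0]);c/=np.linalg.norm(c)
R=lean(c,40);z=R.as_matrix()[:,2];G=np.array([514.8,242,32.])
s=plan(G+19*z-100*z,R,9)
s=plan(G+19*z,R,4,*s)
s=plan(s[0]+[0,0,100],R,3,*s)
# tilt 90 deg about level axis perpendicular to c, keep grasp point path
w=np.cross(c,[0,0,1.]);R2=Ro.from_rotvec(np.pi/2*w)*R
print('caps up?',(R2*R.inv()).apply(c).round(2), R2.as_matrix()[:,2].round(2))
z2=R2.as_matrix()[:,2];G2=np.array([535,112,10+48+1.5]) 
u=plan(G2+[0,0,60]+19*z2,R2,10,*s)
u=plan(G2+19*z2,R2,4,*u)
o=bot.get_obs()
E
```

```text
9 x [[-0.0068, -0.0054, 0.0223], [-0.24, 4.45, 0.65]] |d|24 |w|4.5
4 x [[0.0, 0.0, 0.025], [0.0, 0.0, 0.0]] |d|25 |w|0.0
3 x [[0.0214, 0.0, -0.0255], [0.0, 0.0, 0.0]] |d|33 |w|0.0
caps up? [-0. -0.  1.] [-0.01 -0.77 -0.64]
10 x [[-0.0173, 0.0023, 0.0013], [0.0, -9.0, 0.0]] |d|18 |w|9.0
4 x [[0.0115, -0.0, 0.0096], [0.0, 0.0, 0.0]] |d|15 |w|0.0
```

Request:
servo_tool(deltas=[[[-0.0068,-0.0054,0.0223],[-0.24,4.45,0.65]],[[-0.0068,-0.0054,0.0223],[-0.24,4.45,0.65]],[[-0.0068,-0.0054,0.0223],[-0.24,4.45,0.65]],[[-0.0068,-0.0054,0.0223],[-0.24,4.45,0.65]],[[-0.0068,-0.0054,0.0223],[-0.24,4.45,0.65]],[[-0.0068,-0.0054,0.0223],[-0.24,4.45,0.65]],[[-0.0068,-0.0054,0.0223],[-0.24,4.45,0.65]],[[-0.0068,-0.0054,0.0223],[-0.24,4.45,0.65]],[[-0.0068,-0.0054,0.0223],[-0.24,4.45,0.65]],[[0,0,0],[0,0,0]]], fingers=0.85)

```text
time: 4.08
tool_pos: [513.0, 190.0, 92.9]
tcp_rot: [-3.136, -0.7, 1.546]
contact_force: [0.4, 0.5, 0.8]
grip_width: 77.9
finger_force: 0.0
```

```bash
python3 - <<'E'
from h import *
c=np.array([-.019,-1,0]);c/=np.linalg.norm(c)
R=lean(c,40);z=R.as_matrix()[:,2];G=np.array([514.8,242,32.])
o=bot.get_obs();print(o['joint_positions'].round(2),o['tool_pos'].round(1))
plan(G+19*z,R,4)
snap('wrist','w_pre.png')
E
```

```text
[-0.18  0.58  1.81  0.81  1.06 -0.68] [513.  190.   92.9]
4 x [[0.0002, 0.0002, 0.0248], [-0.03, -0.02, -0.07]] |d|25 |w|0.1
```

Request:
servo_tool(deltas=[[[0,0,0.025],[0,0,0]],[[0,0,0.025],[0,0,0]],[[0,0,0.025],[0,0,0]],[[0,0,0.025],[0,0,0]],[[0,0,0],[0,0,0]]])

```text
time: 4.75
tool_pos: [515.3, 257.0, 18.6]
tcp_rot: [3.14, -0.699, 1.556]
contact_force: [0.2, 0.3, -0.4]
grip_width: 77.8
finger_force: 0.0
```

Request:
servo_tool(deltas=[[[0,0,0],[0,0,0]],[[0,0,0],[0,0,0]],[[0,0,0],[0,0,0]],[[0,0,0],[0,0,0]]], fingers=0)

```text
time: 5.25
tool_pos: [515.3, 256.0, 19.0]
tcp_rot: [3.14, -0.7, 1.554]
contact_force: [-2.4, -4.6, 5.4]
grip_width: 57.5
finger_force: 30.0
```

Request:
servo_tool(deltas=[[[0.0214,0,-0.0255],[0,0,0]],[[0.0214,0,-0.0255],[0,0,0]],[[0.0214,0,-0.0255],[0,0,0]],[[-0.0173,0.0023,0.0013],[0,-9,0]],[[-0.0173,0.0023,0.0013],[0,-9,0]],[[-0.0173,0.0023,0.0013],[0,-9,0]],[[-0.0173,0.0023,0.0013],[0,-9,0]],[[-0.0173,0.0023,0.0013],[0,-9,0]],[[-0.0173,0.0023,0.0013],[0,-9,0]],[[-0.0173,0.0023,0.0013],[0,-9,0]],[[-0.0173,0.0023,0.0013],[0,-9,0]],[[-0.0173,0.0023,0.0013],[0,-9,0]],[[-0.0173,0.0023,0.0013],[0,-9,0]],[[0,0,0],[0,0,0]],[[0,0,0],[0,0,0]]])

```text
time: 7.12
tool_pos: [535.3, 100.1, 106.9]
tcp_rot: [3.141, 0.868, 1.553]
contact_force: [-0.3, 0.2, -2.4]
grip_width: 58.1
finger_force: 30.0
```

```bash
python3 - <<'E'
from h import *
o=bot.get_obs();print(o['joint_positions'].round(2),o['tool_pos'].round(1),o['grip_width'])
c=np.array([-.019,-1,0]);c/=np.linalg.norm(c)
R=lean(c,40);w=np.cross(c,[0,0,1.]);R2=Ro.from_rotvec(np.pi/2*w)*R;z2=R2.as_matrix()[:,2]
p,Rm=pose(); print('grasp',(p-19*Rm.as_matrix()[:,2]).round(1), 'tilt err',np.degrees((R2.inv()*Rm).as_rotvec()).round(1))
G2=np.array([535,112,10+47+1.5]); plan(G2+19*z2,R2,5)
a=snap('side','s1.png')[:,:,::-1];t=snap('top','t1.png')[:,:,::-1]
cv2.imwrite('pics/v3.png',np.hstack([cv2.resize(a[190:300,170:310],(400,314)),cv2.resize(t[130:240,170:310],(400,314))]))
E
```

```text
[ 0.45  0.79  1.43 -0.76  1.45  0.77] [535.3 100.1 106.9] 58.07398420016653
grasp [535.5 114.6 119.2] tilt err [-0.1  0.3 -0. ]
5 x [[0.0089, -0.0001, 0.0082], [0.01, -0.06, 0.01]] |d|12 |w|0.1
```

View pics/v3.png

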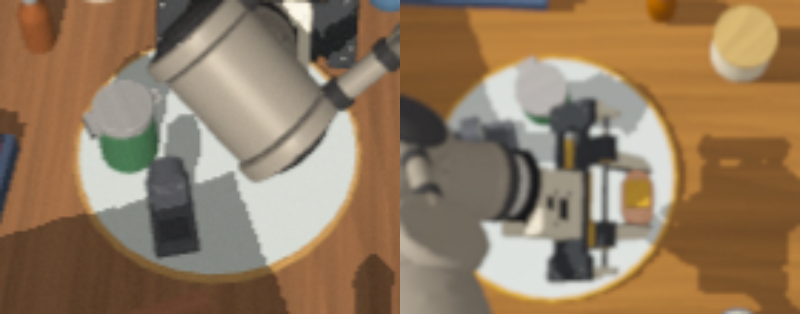

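The bottle is held upright at the right of the tray and nothing was disturbed. Now I lower it.

Request:
servo_tool(deltas=[[[0.0089,0,0.0082],[0,0,0]],[[0.0089,0,0.0082],[0,0,0]],[[0.0089,0,0.0082],[0,0,0]],[[0.0089,0,0.0082],[0,0,0]],[[0.0086,0,0.008],[0,0,0]],[[0,0,0],[0,0,0]],[[0,0,0],[0,0,0]]])

```text
time: 8.1
tool_pos: [535.4, 97.2, 47.4]
tcp_rot: [3.141, 0.871, 1.553]
contact_force: [-0.0, -0.1, -4.0]
grip_width: 57.6
finger_force: 30.0
```

Request:
servo_tool(deltas=[[[0.0008,0,0.0006],[0,0,0]],[[0.0008,0,0.0006],[0,0,0]],[[0,0,0],[0,0,0]]])

```text
time: 8.48
tool_pos: [535.3, 97.3, 45.3]
tcp_rot: [3.141, 0.871, 1.553]
contact_force: [-0.3, -0.1, -3.4]
grip_width: 57.8
finger_force: 30.0
```

Request:
servo_tool(deltas=[[[0.0008,0,0.0006],[0,0,0]],[[0,0,0],[0,0,0]]])

```text
time: 8.72
tool_pos: [535.3, 97.3, 44.9]
tcp_rot: [3.14, 0.872, 1.552]
contact_force: [-0.9, 1.2, 1.9]
grip_width: 57.3
finger_force: 30.0
```

Request:
servo_tool(deltas=[[[0.0008,0,0.0006],[0,0,0]],[[0,0,0],[0,0,0]]])

```text
time: 8.98
tool_pos: [535.3, 97.3, 44.9]
tcp_rot: [3.139, 0.873, 1.552]
contact_force: [-2.3, 2.1, 7.2]
grip_width: 57.7
finger_force: 30.0
```

Contact reached. Release, retreat along the tool axis and come over the cap.

Request:
servo_tool(deltas=[[[0,0,0],[0,0,0]],[[0,0,0],[0,0,0]],[[0,0,0],[0,0,0]],[[0,0,-0.01],[0,0,0]],[[0,0,-0.025],[0,0,0]],[[0,0,-0.035],[0,0,0]],[[0,0,-0.035],[0,0,0]],[[0,0,-0.035],[0,0,0]],[[0,0,0],[0,0,0]]], fingers=0.85)

```text
time: 10.1
tool_pos: [537.7, 207.0, 135.2]
tcp_rot: [3.135, 0.868, 1.551]
contact_force: [-0.8, 0.3, -0.3]
grip_width: 78.0
finger_force: 0.0
```

```bash
python3 - <<'E'
from h import *
c=cam('top');snap('top','t2.png');snap('side','s2.png')
s=plan((535.3,107.2,200),down(-1.1),10)
plan((535.3,107.2,82),down(-1.1),4,*s)
print(pose()[0], proj(c,[[535,107,110],[535,107,80]]).round(1), proj(cam('side'),[[535,107,110],[535,107,80]]).round(1))
E
```

```text
10 x [[-0.0103, 0.0085, -0.0013], [3.9, 3.89, 8.39]] |d|13 |w|10.0
4 x [[-0.0, -0.0, 0.0295], [0.0, 0.0, 0.0]] |d|30 |w|0.0
[536.82065314 204.46300167 133.1053448 ] [[254.1 199.2]
 [254.1 200.3]] [[260.9 192.2]
 [260.8 198.5]]
```

Request:
servo_tool(deltas=[[[-0.0103,0.0085,-0.0013],[3.9,3.89,8.39]],[[-0.0103,0.0085,-0.0013],[3.9,3.89,8.39]],[[-0.0103,0.0085,-0.0013],[3.9,3.89,8.39]],[[-0.0103,0.0085,-0.0013],[3.9,3.89,8.39]],[[-0.0103,0.0085,-0.0013],[3.9,3.89,8.39]],[[-0.0103,0.0085,-0.0013],[3.9,3.89,8.39]],[[-0.0103,0.0085,-0.0013],[3.9,3.89,8.39]],[[-0.0103,0.0085,-0.0013],[3.9,3.89,8.39]],[[-0.0103,0.0085,-0.0013],[3.9,3.89,8.39]],[[-0.0103,0.0085,-0.0013],[3.9,3.89,8.39]],[[0,0,0],[0,0,0]],[[0,0,0],[0,0,0]]], fingers=0.65)

```text
time: 11.7
tool_pos: [534.9, 106.6, 199.7]
tcp_rot: [3.14, 0.001, -0.019]
contact_force: [0.3, 0.2, -0.6]
grip_width: 59.3
finger_force: 0.0
```

```bash
python3 - <<'E'
from h import *
c=cam('wrist');im=snap('wrist','w2.png')
print(pose()[0].round(1))
plan((535.3,107.2,82),down(-1.1),5)
h=cv2.cvtColor(im,cv2.COLOR_RGB2HSV)
q=proj(c,[[535.3,107.2,110],[535.3,107.2,80],[535.3,107.2,10]]).round(1);print(q)
cv2.imwrite('pics/v4.png',im[:,:,::-1])
E
```

```text
[535.1 107.1 199.6]
5 x [[0.0, -0.0, 0.0235], [0.02, 0.01, 0.01]] |d|24 |w|0.0
[[250.1 197. ]
 [250.2 189.1]
 [250.4 175.6]]
```

View pics/v4.png

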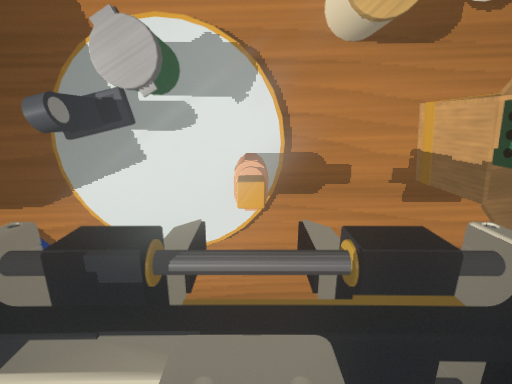

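Bottle stands upright, cap top at about (251,193) against a predicted (250,197). Descend and grip the cap.

Request:
servo_tool(deltas=[[[0,0,0.0235],[0,0,0]],[[0,0,0.0235],[0,0,0]],[[0,0,0.0235],[0,0,0]],[[0,0,0.0235],[0,0,0]],[[0,0,0.0235],[0,0,0]],[[0,0,0],[0,0,0]]])

```text
time: 12.5
tool_pos: [533.9, 107.5, 80.3]
tcp_rot: [3.14, 0.005, -0.018]
contact_force: [0.5, 0.1, 0.8]
grip_width: 59.5
finger_force: 0.0
```

Request:
servo_tool(deltas=[[[0,0,0],[0,0,0]],[[0,0,0],[0,0,0]],[[0,0,0],[0,0,0]],[[0,0,0],[0,0,0]]], fingers=0)

```text
time: 13.0
tool_pos: [535.2, 106.9, 83.2]
tcp_rot: [3.141, -0.002, -0.02]
contact_force: [0.2, 0.9, 1.6]
grip_width: 27.7
finger_force: 30.0
```

```bash
python3 - <<'E'
from h import *
B=np.array([579.8,-185.4]);yb=5.5
Rb=Ro.from_euler('z',yb,degrees=True)
w=lambda x,y,z:Rb.apply([x,y,z])+[B[0],B[1],0]
p,R=pose();print(p)
s=plan((p[0],p[1],250),R,4)
s=plan(w(0,0,250),down(yb),6,*s)
s=plan(w(0,0,160),down(yb),3,*s)
s=plan(w(0,0,78),down(yb),7,*s)
E
```

```text
[535.23854498 106.88973613  83.17955398]
4 x [[0.0001, 0.0, -0.0417], [0.0, 0.0, 0.0]] |d|42 |w|0.0
6 x [[0.006, 0.0489, 0.0], [0.01, -0.01, -1.11]] |d|49 |w|1.1
3 x [[0.0, -0.0, 0.03], [0.0, 0.0, 0.0]] |d|30 |w|0.0
7 x [[0.0, -0.0, 0.0117], [0.0, 0.0, 0.0]] |d|12 |w|0.0
```

Request:
servo_tool(deltas=[[[0,0,-0.0417],[0,0,0]],[[0,0,-0.0417],[0,0,0]],[[0,0,-0.0417],[0,0,0]],[[0,0,-0.0417],[0,0,0]],[[0.006,0.0486,0],[0,0,-1.11]],[[0.006,0.0486,0],[0,0,-1.11]],[[0.006,0.0486,0],[0,0,-1.11]],[[0.006,0.0486,0],[0,0,-1.11]],[[0.006,0.0486,0],[0,0,-1.11]],[[0.006,0.0486,0],[0,0,-1.11]],[[0,0,0],[0,0,0]],[[0,0,0],[0,0,0]]])

```text
time: 14.5
tool_pos: [578.5, -182.9, 248.9]
tcp_rot: [-3.141, 0.001, 0.095]
contact_force: [-0.1, 0.0, -3.4]
grip_width: 27.8
finger_force: 30.0
```

```bash
python3 - <<'E'
from h import *
B=np.array([579.8,-185.4]);yb=5.5
Rb=Ro.from_euler('z',yb,degrees=True)
w=lambda x,y,z:Rb.apply([x,y,z])+[B[0],B[1],0]
o=bot.get_obs();p=o['tool_pos'];print(Rb.inv().apply(p-[B[0],B[1],0]).round(1),np.degrees(o['tcp_rot']).round(2),o['grip_width'])
s=plan(w(0,2,160),down(yb),3)
c=cam('wrist');im=snap('wrist','w3.png')
L=[[-46,67,108],[-46,-67,108],[46,67,112],[46,-67,112],[-46,67,4],[46,67,4],[-41,-21,56],[41,-21,56]]
q=proj(c,[w(*l) for l in L]);print(q.round(0).tolist())
d=im[:,:,::-1].copy()
d=cv2.resize(d,None,fx=1.5,fy=1.5)
for a in q*1.5+.25: cv2.circle(d,tuple(int(v) for v in np.round(a)),2,(255,0,255),-1)
cv2.imwrite('pics/v5.png',d)
E
```

```text
[ -1.    2.6 248.9] [-1.7997e+02  6.0000e-02  5.4700e+00] 27.76221203724994
3 x [[0.0004, 0.0002, 0.0296], [-0.01, 0.02, -0.01]] |d|30 |w|0.0
[[198.0, 221.0], [309.0, 221.0], [192.0, 144.0], [314.0, 144.0], [210.0, 196.0], [208.0, 137.0], [268.0, 203.0], [269.0, 144.0]]
```

View pics/v5.png

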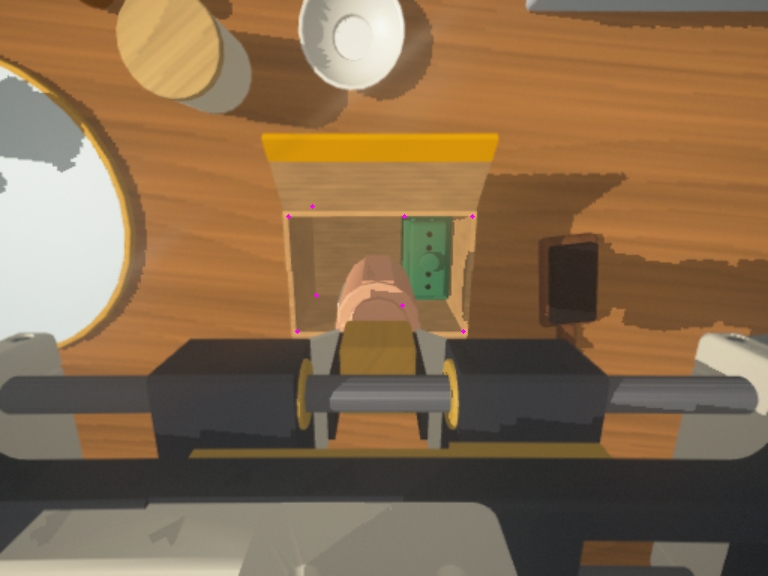

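The projected box model (magenta) matches the rim within about 1 px, and the incense face sits at local y ≈ −21 as assumed. Lower the bottle.

Request:
servo_tool(deltas=[[[0.0004,0.0002,0.0296],[0,0,0]],[[0.0004,0.0002,0.0296],[0,0,0]],[[0.0004,0.0002,0.0296],[0,0,0]],[[0,0,0.016],[0,0,0]],[[0,0,0.016],[0,0,0]],[[0,0,0.016],[0,0,0]],[[0,0,0.016],[0,0,0]],[[0,0,0.01],[0,0,0]],[[0,0,0.005],[0,0,0]],[[0,0,0],[0,0,0]],[[0,0,0],[0,0,0]]])

```text
time: 15.92
tool_pos: [580.8, -184.1, 82.5]
tcp_rot: [3.14, -0.001, 0.096]
contact_force: [0.9, 0.3, -2.8]
grip_width: 27.5
finger_force: 30.0
```

Request:
servo_tool(deltas=[[[0,0,0.003],[0,0,0]],[[0,0,0.0015],[0,0,0]],[[0,0,0.0005],[0,0,0]],[[0,0,0],[0,0,0]]])

```text
time: 16.42
tool_pos: [580.5, -184.0, 77.2]
tcp_rot: [3.14, -0.001, 0.096]
contact_force: [-0.8, 0.1, 0.1]
grip_width: 28.1
finger_force: 30.0
```

Request:
servo_tool(deltas=[[[0,0,0.0008],[0,0,0]],[[0,0,0],[0,0,0]]])

```text
time: 16.68
tool_pos: [580.6, -184.0, 77.2]
tcp_rot: [3.14, -0.001, 0.096]
contact_force: [-2.4, 0.2, 5.7]
grip_width: 28.0
finger_force: 30.0
```

Request:
servo_tool(deltas=[[[0,0,-0.0008],[0,0,0]],[[0,0.0008,0],[0,0,0]],[[0,0.0007,0],[0,0,0]],[[0,0,0],[0,0,0]]])

```text
time: 17.18
tool_pos: [580.8, -185.1, 77.2]
tcp_rot: [3.141, -0.001, 0.096]
contact_force: [-0.8, 3.9, 4.9]
grip_width: 28.0
finger_force: 30.0
```

Request:
servo_tool(deltas=[[[0,0,0],[0,0,0]],[[0,0,0],[0,0,0]],[[0,0,-0.005],[0,0,0]],[[0,0,-0.02],[0,0,0]],[[0,0,-0.03],[0,0,0]],[[0,0,-0.04],[0,0,0]],[[0,0,-0.04],[0,0,0]],[[0,0,-0.03],[0,0,0]],[[0,0,0],[0,0,0]]], fingers=0.45)

```text
time: 18.3
tool_pos: [581.6, -185.9, 244.9]
tcp_rot: [3.137, -0.006, 0.096]
contact_force: [-0.2, 0.2, -0.2]
grip_width: 41.5
finger_force: 0.0
```

```bash
python3 - <<'E'
from h import *
snap('wrist','w4.png')
s=plan((617,295.5,180),down(101.9),11)
s=plan((617,295.5,78),down(101.9),3,*s)
E
```

```text
11 x [[0.0398, -0.0293, 0.0057], [0.02, 0.0, -8.76]] |d|50 |w|8.8
3 x [[0.0, -0.0, 0.034], [0.0, 0.0, 0.0]] |d|34 |w|0.0
```

Request:
servo_tool(deltas=[[[0.0398,-0.0293,0.0057],[0,0,-8.76]],[[0.0398,-0.0293,0.0057],[0,0,-8.76]],[[0.0398,-0.0293,0.0057],[0,0,-8.76]],[[0.0398,-0.0293,0.0057],[0,0,-8.76]],[[0.0398,-0.0293,0.0057],[0,0,-8.76]],[[0.0398,-0.0293,0.0057],[0,0,-8.76]],[[0.0398,-0.0293,0.0057],[0,0,-8.76]],[[0.0398,-0.0293,0.0057],[0,0,-8.76]],[[0.0398,-0.0293,0.0057],[0,0,-8.76]],[[0.0398,-0.0293,0.0057],[0,0,-8.76]],[[0.0398,-0.0293,0.0057],[0,0,-8.76]],[[0,0,0],[0,0,0]],[[0,0,0],[0,0,0]]], fingers=0.65)

```text
time: 19.98
tool_pos: [616.8, 295.1, 177.6]
tcp_rot: [-3.14, 0.002, 1.777]
contact_force: [0.4, -0.9, 0.7]
grip_width: 60.0
finger_force: 0.0
```

```bash
python3 - <<'E'
from h import *
print(pose()[0].round(1),np.degrees(bot.get_obs()['tcp_rot']).round(1))
plan((617,295.5,78),down(101.9),4)
E
```

```text
[616.8 295.1 177.6] [-1.799e+02  1.000e-01  1.018e+02]
4 x [[0.0001, 0.0001, 0.0249], [-0.02, 0.03, -0.02]] |d|25 |w|0.0
```

Request:
servo_tool(deltas=[[[0,0,0.025],[0,0,0]],[[0,0,0.025],[0,0,0]],[[0,0,0.025],[0,0,0]],[[0,0,0.025],[0,0,0]],[[0,0,0],[0,0,0]]])

```text
time: 20.6
tool_pos: [616.5, 293.4, 76.0]
tcp_rot: [-3.137, 0.002, 1.775]
contact_force: [0.3, 0.2, -0.6]
grip_width: 59.9
finger_force: 0.0
```

Request:
servo_tool(deltas=[[[0,0,0],[0,0,0]],[[0,0,0],[0,0,0]],[[0,0,0],[0,0,0]],[[0,0,-0.003],[0,0,0]],[[0,0,0],[0,0,0]],[[0,0,0.0032],[0,0,0]],[[0,0,0],[0,0,0]]], fingers=0)

```text
time: 21.48
tool_pos: [617.0, 295.6, 79.7]
tcp_rot: [3.141, 0.001, 1.778]
contact_force: [-3.1, -0.9, 4.9]
grip_width: 33.9
finger_force: 30.0
```

Request:
servo_tool(deltas=[[[0,0,0],[0,0,0]],[[0,0,0],[0,0,0]],[[0,0,-0.025],[0,0,0]],[[0,0,-0.025],[0,0,0]],[[0,0,0],[0,0,10]],[[0,0,0],[0,0,10]],[[0,0,0],[0,0,10]],[[0,0,0],[0,0,10]],[[0,0,0],[0,0,10]],[[0,0,0],[0,0,10]],[[0,0,0],[0,0,10]],[[0,0,0],[0,0,10]],[[0,0,0],[0,0,10]],[[0,0,0],[0,0,0]],[[0,0,0.025],[0,0,0]],[[0,0,0.024],[0,0,0]],[[0,0,0],[0,0,0]],[[0,0,0],[0,0,0]]], fingers=0.6)

```text
time: 23.72
tool_pos: [617.5, 295.7, 80.5]
tcp_rot: [3.141, -0.002, 0.209]
contact_force: [0.5, -0.7, 0.0]
grip_width: 55.0
finger_force: 0.0
```

Request:
servo_tool(deltas=[[[0,0,0],[0,0,0]],[[0,0,0],[0,0,0]],[[0,0,0],[0,0,0]],[[0,0,0],[0,0,0]]], fingers=0)

```text
time: 24.22
tool_pos: [617.0, 295.7, 79.8]
tcp_rot: [3.141, -0.001, 0.207]
contact_force: [-0.3, 2.2, -2.2]
grip_width: 19.4
finger_force: 24.2
```

```bash
python3 - <<'E'
from h import *
B=np.array([579.8,-185.4]);yb=5.5
Rb=Ro.from_euler('z',yb,degrees=True)
w=lambda x,y,z:Rb.apply([x,y,z])+[B[0],B[1],0]
o=bot.get_obs();p,R=pose();print(p.round(1),np.degrees(o['tcp_rot']).round(2),o['grip_width'],o['finger_force'])
s=plan((p[0],p[1],240),R,4)
s=plan(w(0,43.7,240),down(yb+90),11,*s)
E
```

```text
[617.  295.7  79.8] [ 1.7996e+02 -4.0000e-02  1.1870e+01] 19.432485006276686 24.154382944107056
4 x [[0.0, 0.0, -0.04], [0.0, 0.0, 0.0]] |d|40 |w|0.0
11 x [[-0.0359, 0.0249, -0.0], [0.01, -0.0, -7.6]] |d|44 |w|7.6
```

Request:
servo_tool(deltas=[[[0,0,-0.04],[0,0,0]],[[0,0,-0.04],[0,0,0]],[[0,0,-0.04],[0,0,0]],[[0,0,-0.045],[0,0,0]],[[-0.0359,0.0249,0],[0,0,-7.6]],[[-0.0359,0.0249,0],[0,0,-7.6]],[[-0.0359,0.0249,0],[0,0,-7.6]],[[-0.0359,0.0249,0],[0,0,-7.6]],[[-0.0359,0.0249,0],[0,0,-7.6]],[[-0.0359,0.0249,0],[0,0,-7.6]],[[-0.0359,0.0249,0],[0,0,-7.6]],[[-0.0359,0.0249,0],[0,0,-7.6]],[[-0.0359,0.0249,0],[0,0,-7.6]],[[-0.0359,0.0249,0],[0,0,-7.6]],[[-0.0359,0.0249,0],[0,0,-7.6]],[[0,0,0],[0,0,0]],[[0,0,0],[0,0,0]]])

```text
time: 26.35
tool_pos: [575.1, -141.3, 244.3]
tcp_rot: [-3.14, -0.0, 1.665]
contact_force: [0.0, 0.2, -2.4]
grip_width: 20.0
finger_force: 30.0
```

```bash
python3 - <<'E'
from h import *
B=np.array([579.8,-185.4]);yb=5.5
Rb=Ro.from_euler('z',yb,degrees=True)
w=lambda x,y,z:Rb.apply([x,y,z])+[B[0],B[1],0]
o=bot.get_obs();p,R=pose();print(Rb.inv().apply(p-[*B,0]).round(1),np.degrees(o['tcp_rot']).round(2),o['grip_width'],o['finger_force'])
s=plan(w(0,43.7,190),down(yb+90),2)
c=cam('wrist');im=snap('wrist','w5.png')
yt,zt=p[:2],p[2]-69.8
off=Rb.inv().apply(p-[*B,0])
L=[[-46,67,108],[46,67,112],[-46,-67,108],[46,-67,112],[-46,0,108],[46,0,112]]+[[off[0]+a,off[1]+b,zt] for a in(-43,43) for b in(-22,22)]+[[0,0,104],[-14,-14+.2,104],[14,14.2,104]]
q=proj(c,[w(*l) for l in L])
d=cv2.resize(im[:,:,::-1],None,fx=1.5,fy=1.5)
for a in q*1.5+.25: cv2.circle(d,tuple(int(v) for v in np.round(a)),2,(255,0,255),-1)
cv2.imwrite('pics/v6.png',d)
E
```

```text
[ -0.5  44.3 244.3] [-1.7993e+02 -1.0000e-02  9.5400e+01] 20.010631471525283 29.991327077150345
2 x [[-0.0003, 0.0003, 0.0271], [-0.03, -0.01, -0.05]] |d|27 |w|0.1
```

View pics/v6.png

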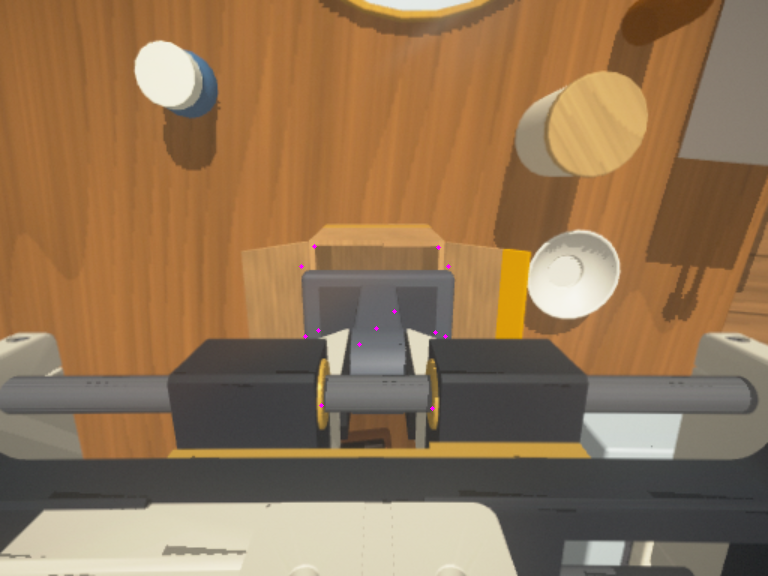

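The held stand's base spans (304–452, 272) and the box rim corners are near (316,246) and (441,246). Both are shifted about +2 px from the prediction, so I'll compare them numerically.

```bash
python3 - <<'E'
from h import *
im=cv2.imread('pics/w5.png').astype(int).sum(2)//3
for v,rs in((172,[(200,216),(287,303)]),(168,[(200,216),(287,303)]),(190,[(194,212),(294,312)]),(200,[(194,212),(294,312)])):
    for a,b in rs: print(v,a,im[v-1:v+2,a:b].mean(0).round().astype(int).tolist())
B=np.array([579.8,-185.4]);yb=5.5
Rb=Ro.from_euler('z',yb,degrees=True)
w=lambda x,y,z:Rb.apply([x,y,z])+[B[0],B[1],0]
p,R=pose();off=Rb.inv().apply(p-[*B,0]);c=cam('wrist')
for z in(14,):
  for b in(22,10,0): print('base',b,proj(c,[w(off[0]+a,off[1]+b,off[2]-69.8+z) for a in(-43,43)]).round(1).tolist())
for y in(67,60,55): print('rim',y,proj(c,[w(-46,y,108),w(46,y,112),w(-50,y,108),w(50,y,112)]).round(1).tolist())
E
```

```text
172 200 [141, 140, 141, 147, 149, 144, 150, 160, 161, 158, 118, 102, 96, 96, 95, 95]
172 287 [96, 98, 98, 98, 102, 140, 160, 161, 161, 132, 136, 139, 139, 138, 140, 140]
168 200 [145, 143, 144, 149, 150, 145, 153, 162, 161, 159, 99, 97, 96, 97, 95, 96]
168 287 [98, 100, 98, 99, 101, 131, 162, 162, 162, 135, 131, 136, 137, 135, 135, 136]
190 194 [137, 133, 133, 138, 137, 135, 131, 98, 99, 104, 108, 109, 108, 108, 109, 108, 108, 109]
190 294 [107, 106, 107, 107, 107, 106, 106, 101, 95, 129, 132, 135, 134, 132, 132, 135, 134, 133]
200 194 [142, 141, 138, 137, 137, 132, 131, 118, 99, 103, 108, 108, 108, 109, 109, 109, 109, 108]
200 294 [105, 105, 106, 106, 105, 105, 103, 100, 109, 133, 134, 135, 131, 130, 131, 134, 132, 133]
base 22 [[197.3, 180.7], [301.3, 180.7]]
base 10 [[198.1, 194.7], [300.6, 194.6]]
base 0 [[198.7, 206.0], [300.0, 205.9]]
rim 67 [[209.1, 164.1], [291.8, 164.6], [205.6, 164.1], [295.4, 164.6]]
rim 60 [[209.4, 170.2], [291.6, 170.9], [205.9, 170.2], [295.2, 170.9]]
rim 55 [[209.6, 174.6], [291.4, 175.3], [206.1, 174.6], [295.0, 175.3]]
```

```bash
python3 - <<'E'
from h import *
B=np.array([579.8,-185.4]);yb=5.5
Rb=Ro.from_euler('z',yb,degrees=True)
w=lambda x,y,z:Rb.apply([x,y,z])+[B[0],B[1],0]
s=plan(w(-1.6,43.2,195),down(yb+90),3)
E
```

```text
3 x [[-0.0005, -0.0004, 0.0165], [-0.01, 0.0, -0.02]] |d|17 |w|0.0
```

Request:
servo_tool(deltas=[[[-0.0005,-0.0004,0.0165],[0,0,0]],[[-0.0005,-0.0004,0.0165],[0,0,0]],[[-0.0005,-0.0004,0.0165],[0,0,0]],[[0,0,0],[0,0,0]],[[0,0,0.008],[0,0,0]],[[0,0,0.008],[0,0,0]],[[0,0,0.008],[0,0,0]],[[0,0,0.008],[0,0,0]],[[0,0,0],[0,0,0]]])

```text
time: 27.52
tool_pos: [574.2, -143.4, 162.5]
tcp_rot: [-3.14, 0.0, 1.666]
contact_force: [-0.5, 0.7, -2.4]
grip_width: 19.8
finger_force: 30.0
```

Base is inside the rim with no contact force. Continue down.

Request:
servo_tool(deltas=[[[0,0,0.014],[0,0,0]],[[0,0,0.014],[0,0,0]],[[0,0,0.014],[0,0,0]],[[0,0,0.014],[0,0,0]],[[0,0,0.014],[0,0,0]],[[0,0,0.01],[0,0,0]],[[0,0,0.004],[0,0,0]],[[0,0,0],[0,0,0]]])

```text
time: 28.52
tool_pos: [574.8, -143.6, 79.4]
tcp_rot: [3.141, 0.001, 1.666]
contact_force: [-0.5, 0.2, -1.2]
grip_width: 19.8
finger_force: 30.0
```

Request:
servo_tool(deltas=[[[0,0,0.0025],[0,0,0]],[[0,0,0.0015],[0,0,0]],[[0,0,0],[0,0,0]]])

```text
time: 28.9
tool_pos: [574.7, -143.6, 75.5]
tcp_rot: [3.141, 0.001, 1.666]
contact_force: [-0.2, 0.4, -1.8]
grip_width: 19.8
finger_force: 30.0
```

Request:
servo_tool(deltas=[[[0,0,0.0012],[0,0,0]],[[0,0,0.0008],[0,0,0]],[[0,0,0],[0,0,0]]])

```text
time: 29.28
tool_pos: [574.8, -143.6, 73.8]
tcp_rot: [3.141, 0.001, 1.666]
contact_force: [0.8, 1.1, 1.7]
grip_width: 19.6
finger_force: 30.0
```

Stand is seated on the floor. Release, lift, close the fingers and go to the outer side of the plain flap.

Request:
servo_tool(deltas=[[[0,0,0],[0,0,0]],[[0,0,0],[0,0,0]],[[0,0,-0.005],[0,0,0]],[[0,0,-0.025],[0,0,0]],[[0,0,-0.04],[0,0,0]],[[0,0,-0.05],[0,0,0]],[[0,0,-0.04],[0,0,0]],[[0,0,0],[0,0,0]],[[0,0,0],[0,0,0]]], fingers=0.35)

```text
time: 30.4
tool_pos: [574.2, -143.3, 233.0]
tcp_rot: [-3.141, 0.001, 1.666]
contact_force: [-0.5, -0.6, -0.2]
grip_width: 32.1
finger_force: 0.0
```

```bash
cat >> h.py <<'E'
Bx=np.array([579.6,-185.4,0]);yb=5.5
Rb=Ro.from_euler('z',yb,degrees=True)
w=lambda x,y,z:Rb.apply([x,y,z])+Bx
E
python3 - <<'E'
from h import *
im=snap('wrist','w6.png');c=cam('wrist');t=snap('top','t6.png');ct=cam('top')
h=cv2.cvtColor(im,cv2.COLOR_RGB2HSV)
m=((h[...,0]>18)&(h[...,0]<27)&(h[...,1]>220)&(h[...,2]>180));m[225:]=0
ys,xs=np.where(m);print('gold px',len(xs),xs.min(),xs.max(),ys.min(),ys.max())
# gold free edge: strip outer edge at mid v
mid=int(np.median(ys));row=xs[ys==mid];print(mid,row.min(),row.max())
for th in(2.0,2.2,2.4,2.5,2.6,2.7):
    print(th,proj(c,[w(50+62*np.cos(np.pi-th),y,112+62*np.sin(th)) for y in(40,0,-40)]).round(0).tolist(),'plain',proj(c,[w(-50-54*np.cos(np.pi-th),y,108+54*np.sin(th)) for y in (70,40,0)]).round(0).tolist())
g=im.astype(int).sum(2)//3
for v in(155,175,195): print(v,g[v-1:v+2,130:215].mean(0).round().astype(int).tolist())
s=plan(w(-125,0,200),down(yb),10)
E
```

```text
gold px 1080 337 361 165 224
195 340 357
2.0 [[337.0, 206.0], [334.0, 247.0], [330.0, 285.0]] plain [[170.0, 170.0], [173.0, 202.0], [176.0, 242.0]]
2.2 [[347.0, 204.0], [343.0, 244.0], [339.0, 281.0]] plain [[161.0, 169.0], [164.0, 200.0], [168.0, 239.0]]
2.4 [[354.0, 201.0], [350.0, 240.0], [346.0, 276.0]] plain [[155.0, 167.0], [158.0, 198.0], [162.0, 236.0]]
2.5 [[356.0, 199.0], [352.0, 238.0], [348.0, 274.0]] plain [[153.0, 166.0], [156.0, 197.0], [160.0, 234.0]]
2.6 [[358.0, 198.0], [354.0, 236.0], [350.0, 271.0]] plain [[152.0, 166.0], [155.0, 195.0], [159.0, 232.0]]
2.7 [[359.0, 196.0], [355.0, 233.0], [351.0, 268.0]] plain [[151.0, 165.0], [154.0, 194.0], [158.0, 231.0]]
155 [104, 104, 107, 110, 112, 115, 114, 111, 111, 110, 111, 111, 110, 109, 108, 108, 108, 110, 110, 108, 108, 113, 118, 121, 121, 122, 121, 118, 118, 119, 120, 122, 122, 123, 123, 121, 120, 119, 118, 117, 118, 118, 116, 117, 117, 118, 117, 117, 121, 123, 120, 119, 118, 119, 118, 120, 123, 125, 125, 123, 119, 117, 116, 119, 120, 119, 117, 114, 116, 116, 111, 109, 110, 113, 114, 112, 110, 112, 113, 127, 138, 1
[... 242 characters left out ...]
, 141, 144, 149, 148, 145, 147, 149, 150, 150, 149, 150, 151, 147, 145, 145, 147, 148, 145, 145, 146, 148, 143, 139, 141, 145, 147, 148, 151, 156, 155, 149, 149, 161, 161, 159, 131, 106, 102, 96, 96, 95]
195 [103, 103, 108, 114, 116, 116, 115, 113, 111, 111, 112, 112, 110, 108, 105, 106, 106, 107, 112, 116, 115, 117, 119, 121, 122, 120, 122, 130, 138, 143, 144, 145, 147, 149, 144, 141, 143, 146, 146, 143, 142, 144, 146, 146, 145, 146, 151, 156, 154, 146, 140, 142, 144, 144, 141, 143, 144, 144, 141, 142, 145, 147, 146, 142, 146, 146, 143, 138, 139, 142, 143, 141, 142, 144, 145, 142, 144, 157, 156, 154, 131, 110, 109, 108, 107]
10 x [[-0.0125, -0.0073, 0.0032], [-0.01, 0.01, 9.0]] |d|15 |w|9.0
```

Gold flap is at about 2.55 rad and the plain flap at about 2.45.

Request:
servo_tool(deltas=[[[-0.0125,-0.0073,0.0032],[0,0,9]],[[-0.0125,-0.0073,0.0032],[0,0,9]],[[-0.0125,-0.0073,0.0032],[0,0,9]],[[-0.0125,-0.0073,0.0032],[0,0,9]],[[-0.0125,-0.0073,0.0032],[0,0,9]],[[-0.0125,-0.0073,0.0032],[0,0,9]],[[-0.0125,-0.0073,0.0032],[0,0,9]],[[-0.0125,-0.0073,0.0032],[0,0,9]],[[-0.0125,-0.0073,0.0032],[0,0,9]],[[-0.0125,-0.0073,0.0032],[0,0,9]],[[0,0,0],[0,0,0]],[[0,0,0.03],[0,0,0]],[[0,0,0.03],[0,0,0]],[[0,0,0.028],[0,0,0]],[[0,0,0],[0,0,0]]], fingers=0)

```text
time: 32.38
tool_pos: [455.3, -197.4, 111.5]
tcp_rot: [-3.139, 0.003, 0.098]
contact_force: [-0.2, 0.1, -0.1]
grip_width: 0.4
finger_force: 0.0
```

```bash
python3 - <<'E'
from h import *
p,R=pose();print(Rb.inv().apply(p-Bx).round(1),np.degrees(R.as_euler('xyz')).round(1),bot.get_obs()['grip_width'])
E
```

```text
[-124.9    0.   111.5] [-179.9    0.2    5.6] 0.36298236007824725
```

Request:
servo_tool(deltas=[[[0.008,0,0],[0,0,0]],[[0.007,0,0],[0,0,0]],[[0.004,0,-0.0065],[0,0,0]],[[0.004,0,-0.0065],[0,0,0]],[[0.004,0,-0.0065],[0,0,0]],[[0.004,0,-0.0065],[0,0,0]],[[0.005,0,-0.0065],[0,0,0]],[[0.005,0,-0.0065],[0,0,0]],[[0.01,0,0],[0,0,0]],[[0.01,0,0],[0,0,0]],[[0.01,0,0],[0,0,0]],[[0.01,0,0],[0,0,0]],[[0.01,0,0],[0,0,0]],[[0.01,0,0],[0,0,0]],[[0.009,0,0],[0,0,0]],[[0,0,0],[0,0,0]]])

```text
time: 34.38
tool_pos: [566.2, -187.4, 152.4]
tcp_rot: [3.141, -0.001, 0.096]
contact_force: [0.2, -0.3, 0.1]
grip_width: 0.7
finger_force: 0.0
```

```bash
python3 - <<'E'
from h import *
p,R=pose();print(Rb.inv().apply(p-Bx).round(1),bot.get_obs()['contact_force'].round(1))
im=snap('wrist','w7.png')
E
```

```text
[-13.5  -0.7 152.4] [ 0.2 -0.3  0.1]
```

Request:
servo_tool(deltas=[[[0,0,0.006],[0,0,0]],[[0,0,0.006],[0,0,0]],[[0,0,0.006],[0,0,0]],[[0,0,0.006],[0,0,0]],[[0,0,0.006],[0,0,0]],[[0,0,0.005],[0,0,0]],[[0,0,0.003],[0,0,0]],[[0,0,0],[0,0,0]]])

```text
time: 35.42
tool_pos: [565.5, -187.4, 114.2]
tcp_rot: [3.141, 0.0, 0.095]
contact_force: [0.8, -0.1, 0.6]
grip_width: 0.4
finger_force: 0.0
```

Request:
servo_tool(deltas=[[[0,0,0.0015],[0,0,0]],[[0,0,0.001],[0,0,0]],[[0,0,0],[0,0,0]]])

```text
time: 35.8
tool_pos: [565.8, -187.6, 112.3]
tcp_rot: [3.14, -0.001, 0.095]
contact_force: [0.0, 0.3, 1.9]
grip_width: 0.4
finger_force: 1.0
```

Request:
servo_tool(deltas=[[[0,0,0.001],[0,0,0]],[[0,0,0.0005],[0,0,0]],[[0,0,0],[0,0,0]]])

```text
time: 36.17
tool_pos: [565.8, -187.6, 112.1]
tcp_rot: [3.14, -0.002, 0.096]
contact_force: [-3.5, 2.2, 11.1]
grip_width: 0.2
finger_force: 5.3
```

The plain flap is pressed flat on the rim. Now the gold flap from its outer side.

Request:
servo_tool(deltas=[[[0,0,-0.01],[0,0,0]],[[0,0,-0.04],[0,0,0]],[[0,0,-0.04],[0,0,0]],[[0.045,0,0],[0,0,0]],[[0.05,0,0],[0,0,0]],[[0.049,0,0],[0,0,0]],[[0,0,0],[0,0,0]],[[0,0,0],[0,0,0]]])

```text
time: 37.17
tool_pos: [708.2, -173.7, 199.9]
tcp_rot: [3.141, 0.001, 0.096]
contact_force: [-0.5, -0.8, -0.3]
grip_width: 0.4
finger_force: 0.0
```

```bash
python3 - <<'E'
from h import *
o=bot.get_obs();p,R=pose();print(Rb.inv().apply(p-Bx).round(1),np.degrees(R.as_euler('xyz')).round(2),o['joint_positions'].round(2))
snap('top','t7.png')
plan(w(130,0,120),down(yb),4)
E
```

```text
[129.2  -0.7 199.9] [1.7997e+02 7.0000e-02 5.4800e+00] [-0.35  0.76  0.87 -0.    1.51  1.13]
4 x [[0.0003, -0.0002, 0.0202], [0.01, 0.01, -0.01]] |d|20 |w|0.0
```

Request:
servo_tool(deltas=[[[0,0,0.02],[0,0,0]],[[0,0,0.03],[0,0,0]],[[0,0,0.03],[0,0,0]],[[-0.007,0,0],[0,0,0]],[[-0.007,0,0],[0,0,0]],[[-0.004,0,-0.0065],[0,0,0]],[[-0.004,0,-0.0065],[0,0,0]],[[-0.004,0,-0.0065],[0,0,0]],[[-0.004,0,-0.0065],[0,0,0]],[[-0.0045,0,-0.007],[0,0,0]],[[-0.0045,0,-0.007],[0,0,0]],[[-0.01,0,0],[0,0,0]],[[-0.01,0,0],[0,0,0]],[[-0.01,0,0],[0,0,0]],[[-0.01,0,0],[0,0,0]],[[-0.01,0,0],[0,0,0]],[[-0.01,0,0],[0,0,0]],[[-0.01,0,0],[0,0,0]],[[-0.01,0,0],[0,0,0]],[[0,0,0],[0,0,0]]])

```text
time: 39.72
tool_pos: [589.8, -185.3, 160.7]
tcp_rot: [3.141, -0.0, 0.095]
contact_force: [0.3, -0.6, -0.5]
grip_width: 0.4
finger_force: 0.0
```

```bash
python3 - <<'E'
from h import *
o=bot.get_obs();p,R=pose();print(Rb.inv().apply(p-Bx).round(1),o['contact_force'].round(1))
E
```

```text
[ 10.2  -0.8 160.7] [ 0.3 -0.6 -0.5]
```

Request:
servo_tool(deltas=[[[0,0,0.007],[0,0,0]],[[0,0,0.007],[0,0,0]],[[0,0,0.007],[0,0,0]],[[0,0,0.007],[0,0,0]],[[0,0,0.006],[0,0,0]],[[0,0,0.005],[0,0,0]],[[0,0,0.003],[0,0,0]],[[0,0,0],[0,0,0]]])

```text
time: 40.72
tool_pos: [590.5, -185.1, 118.3]
tcp_rot: [3.141, -0.0, 0.095]
contact_force: [0.7, -0.7, 0.5]
grip_width: 0.5
finger_force: 0.0
```

Request:
servo_tool(deltas=[[[0,0,0.0015],[0,0,0]],[[0,0,0.001],[0,0,0]],[[0,0,0.001],[0,0,0]],[[0,0,0],[0,0,0]]])

```text
time: 41.22
tool_pos: [590.7, -185.3, 116.2]
tcp_rot: [3.14, -0.001, 0.095]
contact_force: [-2.6, 1.5, 6.3]
grip_width: 0.2
finger_force: 3.3
```

Request:
servo_tool(deltas=[[[0,0,0.0007],[0,0,0]],[[0,0,0],[0,0,0]],[[0,0,-0.01],[0,0,0]],[[0,0,-0.04],[0,0,0]],[[0,0,-0.05],[0,0,0]],[[-0.05,0.01,-0.04],[0,0,0]],[[-0.05,0.01,0],[0,0,0]],[[-0.05,0.01,0],[0,0,0]],[[-0.04,0.01,0],[0,0,0]],[[0,0,0],[0,0,0]],[[0,0,0],[0,0,0]]])

```text
time: 42.6
tool_pos: [407.4, -242.6, 253.3]
tcp_rot: [3.14, -0.002, 0.095]
contact_force: [0.2, -0.0, -1.0]
grip_width: 0.3
finger_force: 0.0
```

```bash
python3 - <<'E'
from h import *
wv=snap('wrist','w8.png')[:,:,::-1];s=snap('side','s8.png')[:,:,::-1];t=snap('top','t8.png')[:,:,::-1]
r=lambda im,x,y,W,H,sz:cv2.resize(im[y:y+H,x:x+W],sz,interpolation=cv2.INTER_CUBIC)
cv2.imwrite('pics/v8.png',np.vstack([np.hstack([r(wv,106,0,300,225,(400,300)),r(s,205,90,80,60,(400,300))]),np.hstack([r(t,170,120,220,165,(400,300)),r(s,150,90,240,180,(400,300))])]))
E
```

```text
(no output)
```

View pics/v8.png

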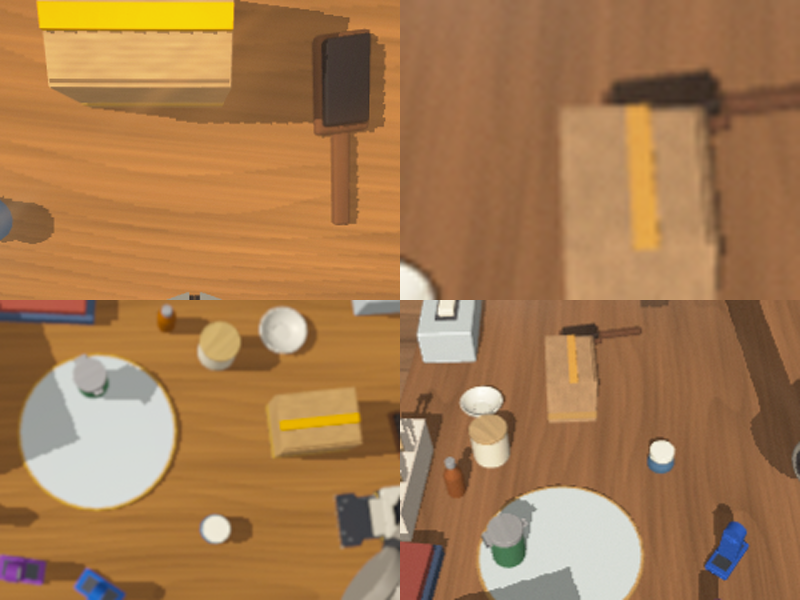

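The pictures show the box closed flat, with the gold strip over the plain flap. The tray holds only the canister, and the bystanders are where they were. Handing in.

```bash
python3 -c "
from plant import bot
print(bot.close_job())"
```

```text
the job is handed in; nothing more can be done
None
```

The grey stand and the bottle (cap up) stand beside the incense holder, the box is closed with the plain flap first and the gold-edged flap over it, and the job was handed in at about 43 s of the 72 s; no verdict came back.

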